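# Close the sawing board's drawer and hold an offcut in its corner for the cut

## Robot

A 6-joint arm with a two-finger parallel gripper is mounted at the origin on a cart in front of the work surface, level with it; the furniture and walls round the work are solid. World frame = base frame: x ahead of the robot, y to its left, z up, the work surface at z = 0. Lengths are in m, angles in rad, forces in N, time in s.
With the tool pointing down it reaches from about 0.325 to 0.775 m from the base axis. Payload 5.5 kg.
Tool frame: the origin (TCP) lies at the very end of the fingers, on their centre line; the grasp point (between the pads) lies 19 mm behind it; z points along the fingers, y is the line along which they close (so a half turn about z gives the same grasp; the last joint's range is limited). The gripper opens to 85 mm and grips with 20 to 120 N. Pads are 22 mm wide; open, the fingers measure 114 mm over their backs; the gripper's body (76 mm by 85 mm) begins 54 mm behind the grasp point. The pads swing forward as they close: fully open they stand 13 mm farther back than shut.
Start: joints at [-1.338, 0.091, 1.231, -0, 1.82, -0.057], TCP at [0.171, -0.575, 0.193] pointing down, gripper open.
Joint ranges: [-2.87, 2.87], [-0.86, 2.18], [0.17, 2.46], [-1.51, 4.65], [0.06, 2.69], [-2.65, 2.65]. Speed limits (rad/s): [2.57, 2.57, 3.01, 3.14, 3.14, 3.14].

## Interface

Orientations are given as a 3x3 rotation matrix whose columns are the frame's x, y, z axes.
In Python, from bench import arm gives the robot as it stands. The module is installed in compiled form; this text tells all that it offers.
- The arm moves only by the shell command python3 -m pendant 'ROWS' [OPENING] [FORCE]. ROWS is a JSON object of lists of equal length, an entry for each row: "xyz": the shift along the tool's x, y, z in mm, a list of three; "rotation": the turn, a rotation vector about the tool's x, y, z in rad, a list of three. A call has 1 to 10 rows; each row is the pose to reach, as a shift and turn from the pose commanded when the call began, along the tool's axes at that moment; what a row does not reach only later rows make up. A row lasts 1/8 s, in which the tool goes at most 62.5 mm and 10.7 degrees, less where a joint would pass 70% of its speed; a pose out of reach is approached as far as the arm can. A call with a gripper value outside its range is refused whole. OPENING is the opening, from -1 (shut) to 1 (fully open), set as the call begins (- or left out, the last holds). The fingers move at their own pace and stop on an object; FORCE is the grip in N (left out, the last holds). Time passes only in rows, so rows that repeat a pose let the fingers close. It gives the time, the measured TCP pose, the force, the opening and the grip force at its end, in the units of the state.
- arm.sense(): the state, without advancing time (a new reading comes with each control period).
- arm.snapshot(name): name is "scene" or "top"; returns the picture (480x640x3 uint8, red, green, blue); there is no depth.
- arm.camera_model(name): a dict with "fx", "fy", "cx", "cy" (pixels), "k1" (the pictures are not rectified: a ray, as slopes to the right and down, at radius r is drawn at 1 + k1 r^2 times it, then the intrinsics apply), "R" (3x3) and "t" (3): a world point X has camera coordinates R X + t. Camera axes: x right, y down, z forward; pixel columns grow to the right and rows downward; lengths in m; the calibration is good to about 2 mm. A picture is of the moment at which its call begins. camera_model takes no time and is no camera call.
- arm.sign_off(): hands the job in; it is judged then, once.
The state is a dict: "t": time; "joint_positions": joint angles; "qvel": joint speeds; "joint_efforts": joint torques, N m; "eef_pos": TCP position; "orientation": TCP orientation; "force": force on the tool from outside, world axes, zero at the start; "wrist_torque": the same for the moment, N m; "gripper_width": finger opening in m; "grasp_force": force on a finger pad.
Only numpy, scipy, OpenCV 4.12 (cv2) and the standard library are available. Lean on these libraries where they do the work, as an engineer would, in place of code of your own. Each camera call takes 0.05 s, during which the arm holds its last target. There are 200 camera calls.

## Task

Get the long flat offcut ready for sawing. First push the open chip drawer of the sawing board fully home; then lay the long offcut flat on the board's bed with its long side along the fence and one end up against the stop block, and press it down on the bed and against the fence at once with one firm diagonal push of the fingertips. Finish while still holding it pressed there, do not let go, and leave the other two offcuts where they lie.

Things in the scene. Friction and masses are not known exactly. Their poses are not given: they have to be found in the camera images.
- saw_board: Sawing board of plain plywood, a low box fixed to the worktop, 130 (x) x 200 (y) x 50 mm to the top of its bed; origin at the centre of its underside; x points away from the robot towards the fence, y to the left along the fence. The free bed measures 112 mm in x from fence to near edge and 180 mm in y from the stop block to the right edge.
- corner (a point): The inner corner of the sawing board, on top of the bed (50 mm above the worktop), where the fence's face and the stop block's face meet; axes as the sawing board's: the bed extends from here to -x (towards the robot) and -y (to the right). Offset from the board's origin: (47, 80, 50) mm.
- drawer (a joint): Chip drawer under the bed, pulled out to the robot's side along the sawing board's -x; value in m, 0 = fully home, larger = more open (up to 0.07). Stays where it is left, takes about 2 N to slide, ends on a hard stop at 0.
- drawer_front (a point): Centre of the drawer's flat upright wooden front face (196 mm wide in y, 36 mm high, from 6 to 42 mm above the worktop), on its outer face towards the robot, 24 mm above the worktop; axes as the sawing board's. When the drawer is home this point lies 77 mm on the -x side of the board's origin.
- workpiece: The long flat wooden offcut, 40 (x) x 120 (y) x 20 (z) mm, 50 to 100 g, loose, lying flat on the worktop; origin at the centre of its underside, y along its length.
- thick_offcut: Another wooden offcut, thicker and shorter, 45 (x) x 90 (y) x 38 (z) mm; origin at the centre of its underside. Not to be used.
- short_offcut: The smallest wooden offcut, 38 (x) x 60 (y) x 19 (z) mm; origin at the centre of its underside. Not to be used.
- fence: Wooden fence along the far edge of the bed: 18 mm thick, 30 mm above the bed, full width, with one narrow saw kerf; origin at the centre of its underside, 9 mm behind its face, axes as the board's.
- stop: Wooden stop block on the left (+y) end of the bed: 20 mm thick, reaching 80 mm from the fence's face towards the robot, 22 mm above the bed; origin at the centre of its underside, axes as the board's.
- bed: The plywood bed of the sawing board, 130 x 200 x 12 mm; origin at the centre of its underside, 38 mm above the worktop, axes as the board's.

How it is judged:
On the way:
1. the chip drawer is pushed fully home (value of joint drawer below 0.004 m), for 0.2 s.
At the end, for the whole second after the job is handed in: Drawer home within 4 mm; the long offcut at rest, flat on the bed, its long side along the fence (4 mm, 0.05 rad), its end within 6 mm of the stop block; pressed by the fingers (over 4 N), and itself pressing the fence and the bed with over 3 N each, through the last second (value of joint drawer below 0.004 m and x of workpiece in the frame of corner between -0.024 and -0.016 m and y of workpiece in the frame of corner between -0.066 and -0.056 m and z of workpiece in the frame of corner between -0.004 and 0.004 m and angle between workpiece's own z axis and vertical below 0.08 rad and angle between the y axis of workpiece and the y axis of corner, either way round below 0.05 rad and contact force between workpiece and fence above 3 N and contact force between workpiece and bed above 3 N and contact force between workpiece and the fingers above 4 N and linear speed of workpiece below 0.01 m/s); the arm keeps its last pose, push and grip.
It fails at once if the thick or the short offcut is moved by more than 30 mm (distance of any of thick_offcut, short_offcut from where it was at the start of the episode above 0.03 m).
It also fails if it takes over 58 s, if anything falls off the work surface, if the arm or the gripper's body presses on something with over 40 N, if the wrist force passes 120 N, or if a joint passes its speed limit or range.

## Working session

There is one attempt and no reset: what is moved stays moved. The work goes in short steps, Python scripts to look and compute and a shell command to move; the robot and the scene stay as the last step left them, time stands still between calls to the robot, and variables do not carry over. Pictures are saved under pics/ and viewed, at most 10 in all, crops included, and the job is handed in when it is done.

```bash
mkdir -p pics; python3 - <<'E'
from bench import arm
import cv2
for n in("scene","top"):
    cv2.imwrite(f"pics/{n}0.png",arm.snapshot(n)[:,:,::-1]); m=arm.camera_model(n); print(n,m)
s=arm.sense();print(s)
E
```

```text
scene {'fx': 624.775801421279, 'fy': 624.775801421279, 'cx': 324.29135759748425, 'cy': 242.17686766212418, 'k1': -0.11666458337375896, 'R': array([[-0.7763672 , -0.63002686, -0.01789215],
       [-0.23866105,  0.32013312, -0.91681824],
       [ 0.58334799, -0.70751745, -0.39890372]]), 't': array([0.3997274 , 0.21556067, 1.146274  ])}
top {'fx': 564.9126043457887, 'fy': 564.9126043457887, 'cx': 310.74223630941555, 'cy': 233.57991665676306, 'k1': -0.13352065254463355, 'R': array([[-0.02559422, -0.99944541, -0.02130291],
       [-0.98337904,  0.02900309, -0.17923304],
       [ 0.17975149,  0.01636151, -0.98357598]]), 't': array([-0.03122995,  0.54466194,  1.24375919])}
{'t': 0.1, 'joint_positions': array([-1.33768002e+00,  9.17873903e-02,  1.23177864e+00, -1.84182101e-05,
        1.81979184e+00, -5.67314964e-02]), 'qvel': array([ 0.00093698, -0.00296896, -0.00255316,  0.00021698, -0.00080299,
        0.00089647]), 'joint_efforts': array([ 3.06791255e-03, -4.60217857e+01, -4.19217074e+01, -6.20330027e-07,
        1.06195587e-02,  1.94313191e-05]), 'eef_pos': array([ 0.17138331, -0.57466771,  0.19225427]), 'orientation': array([[ 9.58288695e-01,  2.85801672e-01, -4.25150219e-04],
       [ 2.85801976e-01, -9.58287167e-01,  1.71334184e-03],
       [ 8.22599652e-05, -1.76338489e-03, -9.99998442e-01]]), 'force': array([ 0.4010543 , -0.51858494, -0.66667423]), 'wrist_torque': array([-0.01912178, -0.01221922,  0.00653304]), 'grasp_force': 0.0, 'gripper_width': 0.0853368293742252}
```

View pics/scene0.png

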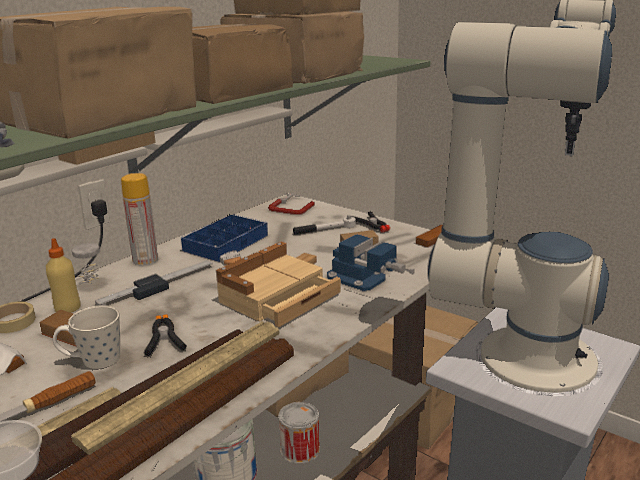

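View pics/top0.png

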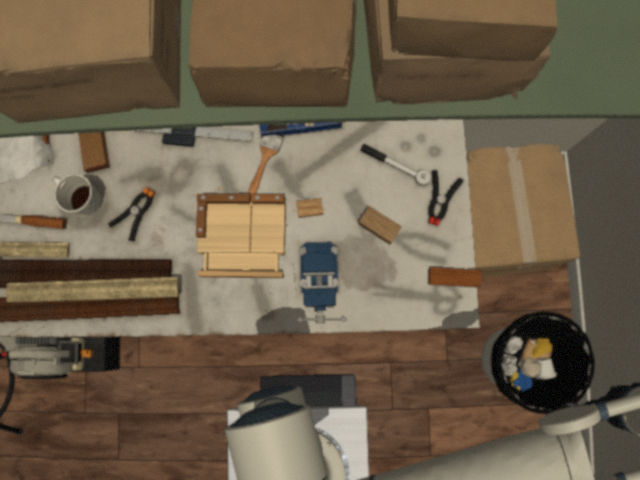

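The scene view shows the board around (275,285) with its drawer open. The top view shows the board at (241,235), and three offcuts: orange-brown at (455,277), probably the long one, then (380,224) and (310,208). The blue vise sits between at (320,275).

```bash
python3 - <<'E'
import cv2
a=cv2.imread("pics/top0.png")[180:300,185:490]; cv2.imwrite("pics/tc.png",cv2.resize(a,None,fx=2.6,fy=2.6,interpolation=2))
a=cv2.imread("pics/scene0.png")[190:330,205:455]; cv2.imwrite("pics/sc.png",cv2.resize(a,None,fx=3.2,fy=3.2,interpolation=2))
E
```

```text
(no output)
```

View pics/tc.png

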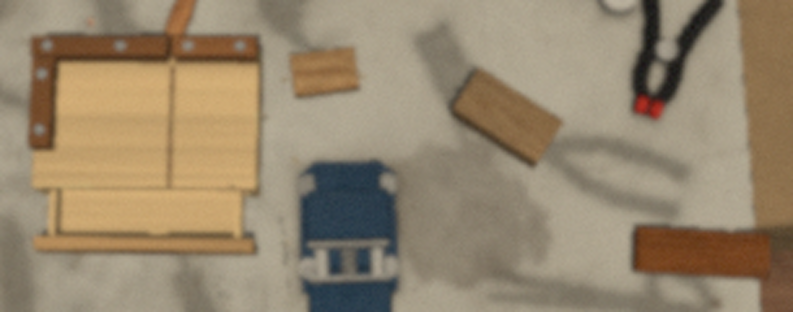

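View pics/sc.png

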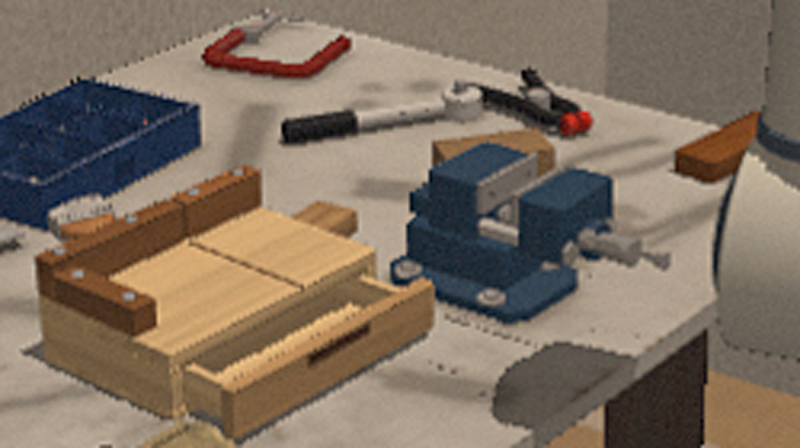

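The crops show the long orange-brown offcut's top face at about (635,227)-(769,277) in the top crop. The bed's near right corner is at about (258,192) in the top crop and (376,255) in the scene crop. The drawer front's top edge runs from (35,240) to (254,240) in the top crop and from (233,390) to (433,283) in the scene crop. The vise is much taller than the offcuts.

```bash
cat > h.py <<'E'
import numpy as np, cv2
from bench import arm
def ray(n,p):
    m=arm.camera_model(n); d=np.array([(p[0]-m['cx'])/m['fx'],(p[1]-m['cy'])/m['fy']]); u=d.copy()
    for _ in range(20): u=d/(1+m['k1']*(u@u))
    return -m['R'].T@m['t'], m['R'].T@np.r_[u,1]
def plane(n,p,z):
    c,d=ray(n,p); return c+d*(z-c[2])/d[2]
def tri(pt,ps):
    c1,d1=ray('top',pt); c2,d2=ray('scene',ps)
    s,t=np.linalg.lstsq(np.c_[d1,-d2],c2-c1,rcond=None)[0]
    a,b=c1+s*d1,c2+t*d2
    return (a+b)/2,np.linalg.norm(a-b)
E
python3 - <<'E'
from h import *
np.set_printoptions(precision=4,suppress=True)
T=lambda x,y:((x+.5)/2.6+185-.5,(y+.5)/2.6+180-.5); S=lambda x,y:((x+.5)/3.2+205-.5,(y+.5)/3.2+190-.5)
for n,a,b in [("bed near R",(259,190),(376,257)),("drawer R top outer",(254,252),(433,284)),("drawer L top outer",(35,252),(233,392)),("drawerL inner",(35,236),(187,366)),
 ("stop near inner top",(52,148),(156,293)),("stop near outer top",(29,147),(137,307)),("fence R far top",(259,36),(245,167)),("fence R near top",(259,60),(262,174)),("wp near left",(633,272),(712,159)),("wp far left",(635,227),(675,150))]:
    print(n,*tri(T(*a),S(*b)))
im=cv2.imread("pics/top0.png");hsv=cv2.cvtColor(im,cv2.COLOR_BGR2HSV)
print(hsv[277,455],hsv[235,225],hsv[196,225],hsv[224,380])
m=cv2.inRange(hsv,(0,130,60),(20,255,255)); m[:262]=0;m[:,:420]=0;m[292:]=0;m[:,490:]=0
c=max(cv2.findContours(m,0,2)[0],key=cv2.contourArea); bx=cv2.boxPoints(cv2.minAreaRect(c)); print("wp",cv2.contourArea(c),bx)
P=np.array([plane('top',p,.02) for p in bx]);print(P,P.mean(0),np.linalg.norm(P-np.roll(P,1,0),axis=1))
for n,p,z in [("inner corner",(57,61),.05),("fence-bed R",(259,61),.05),("bed nearR",(259,192),.05),("bed nearL",(31,187),.05),("kerf",(171,61),.05)]: print(n,plane('top',T(*p),z))
E
```

```text
bed near R [0.5039 0.0168 0.041 ] 0.004127820997956855
drawer R top outer [0.4492 0.0222 0.0385] 0.0035712207238060207
drawer L top outer [0.4547 0.2168 0.0398] 0.005543321746654998
drawerL inner [0.4755 0.2212 0.051 ] 0.025826733261531894
stop near inner top [0.5413 0.1951 0.0733] 0.0050754768245434845
stop near outer top [0.5416 0.2146 0.0715] 0.0014702677041423806
fence R far top [0.6339 0.0116 0.0748] 0.0017210207933413182
fence R near top [0.6137 0.013  0.0746] 0.004850284699821758
wp near left [ 0.4234 -0.3118  0.0239] 0.00413277596773772
wp far left [ 0.4628 -0.3174  0.0199] 0.0016698958984944084
[ 13 194 109] [ 18 110 197] [ 13 151 115] [ 16 127 130]
wp 810.5 [[428.2088 283.6051]
 [429.435  265.6206]
 [482.2576 269.2221]
 [481.0314 287.2067]]
[[ 0.4235 -0.3138  0.02  ]
 [ 0.4652 -0.3192  0.02  ]
 [ 0.4528 -0.4429  0.02  ]
 [ 0.411  -0.4369  0.02  ]] [ 0.4381 -0.3782  0.02  ] [0.1237 0.042  0.1244 0.0422]
inner corner [0.6226 0.1945 0.05  ]
fence-bed R [0.6167 0.0131 0.05  ]
bed nearR [0.499  0.0151 0.05  ]
bed nearL [0.509  0.2168 0.05  ]
kerf [0.6192 0.0917 0.05  ]
```

```bash
cat >> h.py <<'E'
from scipy.spatial.transform import Rotation as Ro
def down(yaw): # tool z down, tool x along board/workpiece +y (yaw = that of the part), tool y along +x
    x=np.array([-np.sin(yaw),np.cos(yaw),0]); z=np.array([0,0,-1.]); return np.c_[x,np.cross(z,x),z]
def delta(pos,Rt,s=None):
    s=s or arm.sense(); R=np.array(s['orientation'])
    print("shift mm",np.round(R.T@(np.array(pos)-s['eef_pos'])*1e3,1),"rot",np.round(Ro.from_matrix(R.T@Rt).as_rotvec(),3),"at",np.round(s['eef_pos'],4),"F",np.round(s['force'],1),"t",round(s['t'],2))
E
python3 - <<'E'
from h import *
np.set_printoptions(precision=4,suppress=True)
v=cv2.GaussianBlur(cv2.imread("pics/top0.png"),(0,0),1)[:,:,1].astype(float)
g=np.gradient(v,axis=0); gx=np.gradient(v,axis=1)
def edge(G,rng,lo,hi,sign,z,horiz=True):
    pts=[]
    for c in rng:
        a=sign*(G[lo:hi,c] if horiz else G[c,lo:hi]); i=int(np.clip(a.argmax(),1,len(a)-2)); d=(a[i-1]-a[i+1])/(2*(a[i-1]-2*a[i]+a[i+1])+1e-9)
        r=lo+i+np.clip(d,-1,1); pts.append(plane('top',(c,r) if horiz else (r,c),z))
    P=np.array(pts); k=0 if horiz else 1; l=1-k
    for _ in range(3):
        f=np.polyfit(P[:,l],P[:,k],1); e=abs(P[:,k]-np.polyval(f,P[:,l])); P=P[e<max(.0015,2*np.median(e))]
    return f,len(P)
print("fence/bed x(y)",edge(g,range(212,280),198,210,1,.05))
print("fence far top x(y)",edge(g,range(204,280),189,198,-1,.08))
print("drawer outer x(y)",edge(g,range(203,278),272,281,-1,.042))
print("stop face y(x)",edge(gx,range(208,232),199,212,1,.05,False), "z72", edge(gx,range(208,232),199,212,1,.072,False)[0])
print("bed right edge y(x)",edge(gx,range(208,248),278,292,-1,.05,False))
delta((.415,.118,.13),down(-.037))
E
```

```text
fence/bed x(y) (array([0.0426, 0.614 ]), 65)
fence far top x(y) (array([0.0391, 0.6334]), 67)
drawer outer x(y) (array([0.0338, 0.4499]), 75)
stop face y(x) (array([-0.0267,  0.2105]), 24) z72 [-0.0267  0.2058]
bed right edge y(x) (array([-0.0427,  0.0413]), 40)
shift mm [ 431.4 -594.    63.3] rot [-0.001 -0.001 -1.244] at [ 0.1714 -0.5747  0.1923] F [ 0.4 -0.5 -0.7] t 0.1
```

```bash
python3 -m pendant '{"xyz":[[431,-594,0],[431,-594,0],[431,-594,0],[431,-594,0],[431,-594,0],[431,-594,0],[431,-594,0],[431,-594,0],[431,-594,0],[431,-594,0]],"rotation":[[0,0,-1.244],[0,0,-1.244],[0,0,-1.244],[0,0,-1.244],[0,0,-1.244],[0,0,-1.244],[0,0,-1.244],[0,0,-1.244],[0,0,-1.244],[0,0,-1.244]]}' -1 40; python3 -c "
from h import *
delta((.415,.118,.13),down(-.038))"
```

```text
t: 1.35
eef_pos: [0.3788, 0.0167, 0.1932]
orientation: [[0.037, 0.999, 0.001], [0.999, -0.037, -0.0], [-0.0, 0.001, -1.0]]
force: [0.3, -1.0, 0.6]
gripper_width: 0.0
grasp_force: 0.0
shift mm [102.6  32.4  63.2] rot [0.001 0.    0.001] at [0.3788 0.0167 0.1932] F [ 0.3 -1.   0.6] t 1.35
```

```bash
python3 -m pendant '{"xyz":[[50,15,60],[102,25,100],[102,25,140],[102,25,171],[102,25,171],[102,40,171],[102,55,171],[102,65,171],[102,75,171],[102,80,171]],"rotation":[[0,0,0],[0,0,0],[0,0,0],[0,0,0],[0,0,0],[0,0,0],[0,0,0],[0,0,0],[0,0,0],[0,0,0]]}'; python3 -c "
from h import *
delta((.485,.115,.022),down(-.038))"
```

```text
t: 2.6
eef_pos: [0.463, 0.1135, 0.0227]
orientation: [[0.037, 0.999, 0.0], [0.999, -0.037, 0.0], [0.0, 0.0, -1.0]]
force: [0.2, -0.7, -0.2]
gripper_width: -0.0003
grasp_force: 0.0
shift mm [ 2.3 21.9  0.8] rot [ 0.    -0.     0.001] at [0.463  0.1135 0.0227] F [ 0.2 -0.7 -0.2] t 2.6
```

```bash
python3 -m pendant '{"xyz":[[0,6,0],[0,11,0],[0,16,0],[0,20,0]],"rotation":[[0,0,0],[0,0,0],[0,0,0],[0,0,0]]}'; python3 -m pendant '{"xyz":[[0,4,0],[0,6,0],[0,8,0]],"rotation":[[0,0,0],[0,0,0],[0,0,0]]}' |sed -n 2,4p
```

```text
t: 3.1
eef_pos: [0.4826, 0.1129, 0.0222]
orientation: [[0.037, 0.999, -0.0], [0.999, -0.037, 0.0], [0.0, -0.0, -1.0]]
force: [0.2, 0.9, 0.4]
gripper_width: 0.0
grasp_force: 0.0
eef_pos: [0.4904, 0.1126, 0.0222]
orientation: [[0.037, 0.999, -0.0], [0.999, -0.037, 0.0], [-0.0, -0.0, -1.0]]
force: [-0.2, -0.2, 0.0]
```

```bash
python3 - <<'E'
from h import *
a=arm.snapshot("scene")[190:350,205:455,::-1]; b=arm.snapshot("top")[180:300,185:435,::-1]
cv2.imwrite("pics/p1.png",cv2.resize(np.vstack([a,b]),None,fx=2.1,fy=2.1,interpolation=2))
E
```

```text
(no output)
```

View pics/p1.png

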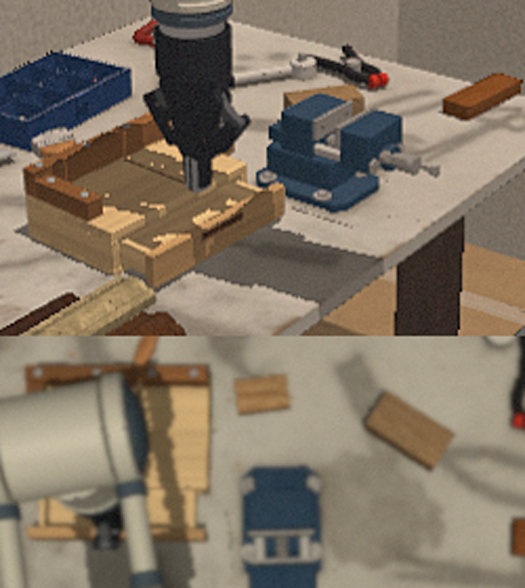

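```bash
python3 - <<'E'
from h import *
def proj(n,X):
    m=arm.camera_model(n); c=m['R']@X+m['t']; u=c[:2]/c[2]; u=u*(1+m['k1']*(u@u)); return np.array([u[0]*m['fx']+m['cx'],u[1]*m['fy']+m['cy']])
for X in [(.4904,.1126,.022),(.4904,.1126,.06),(.454,.115,.042),(.454,.115,.006),(.454,.018,.042),(.454,.214,.042)]:
    p=proj('scene',np.array(X)); q=proj('top',np.array(X)); print(X,p.round(1),((p-[205,190])*2.1).round(), ((q-[185,180])*2.1+[0,336]).round())
E
```

```text
(0.4904, 0.1126, 0.022) [300.  295.3] [199. 221.] [123. 504.]
(0.4904, 0.1126, 0.06) [299.4 279.6] [198. 188.] [118. 500.]
(0.454, 0.115, 0.042) [312.  292.3] [225. 215.] [118. 535.]
(0.454, 0.115, 0.006) [312.4 307.3] [226. 246.] [123. 538.]
(0.454, 0.018, 0.042) [340.2 275.8] [284. 180.] [207. 533.]
(0.454, 0.214, 0.042) [280. 311.] [157. 254.] [ 28. 537.]
```

The fingers seem to end near (200,190), while the projected TCP is at (199,221). The drawer front still lies at its old place, from (150,255) to (280,190). I'll zoom in to see which of these is right.

```bash
python3 - <<'E'
from h import *
a=arm.snapshot("scene")[210:340,210:350,::-1]; b=arm.snapshot("top")[200:300,185:285,::-1]
a=cv2.resize(a,None,fx=4.6,fy=4.6,interpolation=cv2.INTER_CUBIC)
cv2.imwrite("pics/p2.png",a); s=arm.sense(); print(s['eef_pos'],s['force'],s['joint_positions'])
E
```

```text
[0.49028263 0.11259688 0.022258  ] [1.21143862 0.4797223  0.6247986 ] [ 1.58090934e-01 -1.36982635e-01  1.75897166e+00  1.57999220e-05
  1.51969486e+00  1.95104915e-01]
```

View pics/p2.png

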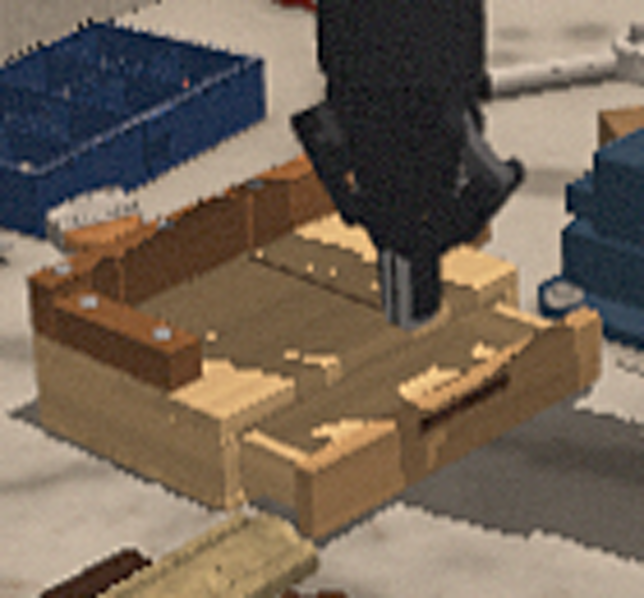

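The zoom shows the fingertips ending at about (413,325) in the crop, or (300,281) in the image. That is behind the drawer front and at the line of the bed's near edge. The drawer has not moved. I'll check for a pose bias against the start image.

```bash
python3 - <<'E'
from h import *
def proj(n,X):
    m=arm.camera_model(n); c=m['R']@np.array(X)+m['t']; u=c[:2]/c[2]; u=u*(1+m['k1']*(u@u)); return np.array([u[0]*m['fx']+m['cx'],u[1]*m['fy']+m['cy']])
print("start tip expected",proj('scene',(.1714,-.5747,.1923)),"13mm back",proj('scene',(.1714,-.5747,.2053)))
g=cv2.imread("pics/scene0.png",0)[120:175,572]; print(g)
print(plane('scene',(300,281),.022),plane('scene',(300,281),.05),plane('scene',(300,281),.042))
for n in('scene','top'):
    m=arm.camera_model(n);print(-m['R'].T@m['t'])
E
```

```text
start tip expected [567.19995581 170.0647828 ] 13mm back [567.82804176 165.20767404]
[ 61  61  59  49  32  30  35  34  28  31  41  31  29  20  33  29  40  39
  36  27  23  28  22  21  17  10  25  37  43  59  73  74  87  88  88  94
  97 107 104 109 100  99 106 107 106 101 102 101 107 107 113 104 105 109
 105]
[0.53490007 0.06151331 0.022     ] [0.49807352 0.10230037 0.05      ] [0.50859539 0.09064693 0.042     ]
[-0.30689545  0.99383975  0.6620349 ]
[ 0.31124227 -0.06735928  1.32028778]
```

Open and shut, the fingertips appear about 35 mm higher than the reported TCP (start: expected row 165-170, seen about 152). So I passed over the drawer front. I'll calibrate by touching the bed, which is 50 mm high.

```bash
python3 -m pendant '{"xyz":[[0,0,-8],[0,20,-8],[0,40,-8],[0,40,-4],[0,40,0],[0,40,2]],"rotation":[[0,0,0],[0,0,0],[0,0,0],[0,0,0],[0,0,0],[0,0,0]]}' | sed -n 2,4p
for i in 1 2; do python3 -m pendant '{"xyz":[[0,0,1],[0,0,2]],"rotation":[[0,0,0],[0,0,0]]}' | sed -n '2p;4p'; done
```

```text
eef_pos: [0.5295, 0.1112, 0.0198]
orientation: [[0.037, 0.999, -0.001], [0.999, -0.037, -0.0], [-0.0, -0.001, -1.0]]
force: [-0.1, -0.3, 0.3]
eef_pos: [0.5302, 0.1112, 0.0184]
force: [0.2, -0.7, -0.2]
eef_pos: [0.5303, 0.1111, 0.0163]
force: [-0.4, 0.4, 0.1]
```

```bash
for i in 1 2; do python3 -m pendant '{"xyz":[[0,0,1],[0,0,2]],"rotation":[[0,0,0],[0,0,0]]}' | sed -n '2p;4p'; done
```

```text
eef_pos: [0.5303, 0.1111, 0.0142]
force: [-0.6, 0.4, -0.1]
eef_pos: [0.5303, 0.1111, 0.0122]
force: [0.2, -1.0, 0.4]
```

```bash
for i in 1 2 ; do python3 -m pendant '{"xyz":[[0,0,1],[0,0,2]],"rotation":[[0,0,0],[0,0,0]]}' | sed -n '2p;4p'; done
```

```text
eef_pos: [0.5304, 0.1111, 0.012]
force: [-5.5, -1.2, 13.2]
eef_pos: [0.5305, 0.1112, 0.012]
force: [-11.2, -2.2, 22.9]
```

The bed contact came at a reported z of 0.012, so the real tip is 38 mm above the reported TCP. Stiffness is about 5 N/mm. Now I'll redo the drawer push properly.

```bash
python3 -m pendant '{"xyz":[[0,0,-30],[0,-50,-40],[0,-100,-40],[0,-125,-40],[0,-125,-40],[0,-125,-10],[0,-125,20],[0,-125,26],[0,-125,26]],"rotation":[[0,0,0],[0,0,0],[0,0,0],[0,0,0],[0,0,0],[0,0,0],[0,0,0],[0,0,0],[0,0,0]]}' | sed -n '2p;4p'
python3 -m pendant '{"xyz":[[0,10,0],[0,20,0],[0,30,0],[0,40,0],[0,50,0],[0,57,0]],"rotation":[[0,0,0],[0,0,0],[0,0,0],[0,0,0],[0,0,0],[0,0,0]]}' | sed -n '2p;4p'
```

```text
eef_pos: [0.4059, 0.1157, -0.0175]
force: [-0.9, -1.0, -0.0]
eef_pos: [0.4629, 0.1136, -0.0178]
force: [-2.2, 0.8, 1.3]
```

Now it pushes with 2 N of drawer friction. I'll continue to the hard stop.

```bash
python3 -m pendant '{"xyz":[[0,7,0],[0,13,0],[0,18,0]],"rotation":[[0,0,0],[0,0,0],[0,0,0]]}' | sed -n '2p;4p'
for i in 1 2; do python3 -m pendant '{"xyz":[[0,1.5,0],[0,3,0]],"rotation":[[0,0,0],[0,0,0]]}' | sed -n '2p;4p'; done
```

```text
eef_pos: [0.4806, 0.1129, -0.0178]
force: [-1.5, 0.0, 1.7]
eef_pos: [0.4805, 0.1129, -0.0178]
force: [-18.5, 0.3, 11.0]
eef_pos: [0.4804, 0.1129, -0.0178]
force: [-31.1, -1.1, 20.7]
```

```bash
python3 -m pendant '{"xyz":[[0,-3,0],[0,-35,0],[0,-45,-30],[0,-45,-90],[0,-45,-150],[0,-45,-180],[-50,-45,-180],[-100,-45,-180]],"rotation":[[0,0,0],[0,0,0],[0,0,0],[0,0,0],[0,0,0],[0,0,0],[0,0,0],[0,0,0]]}' 1 60 | sed -n '2p;4p'
python3 - <<'E'
from h import *
np.set_printoptions(precision=4,suppress=True)
R={}
for n,roi in(("top",(262,292,420,490)),("scene",(215,260,405,460))):
    im=arm.snapshot(n)[:,:,::-1]; cv2.imwrite(f"pics/w_{n}.png",im)
    m=cv2.inRange(cv2.cvtColor(im,cv2.COLOR_BGR2HSV),(0,130,50),(20,255,255)); k=np.zeros_like(m); k[roi[0]:roi[1],roi[2]:roi[3]]=1; m*=k
    c=max(cv2.findContours(m,0,2)[0],key=cv2.contourArea); R[n]=c
    print(n,cv2.contourArea(c),cv2.approxPolyDP(cv2.convexHull(c),2,True)[:,0].tolist())
b=cv2.boxPoints(cv2.minAreaRect(R["top"])); P=np.array([plane('top',p,.02) for p in b]); print(P.mean(0),P)
c=P.mean(0); delta((c[0],c[1],.16),down(-.10))
E
```

```text
eef_pos: [0.4383, 0.0136, 0.163]
force: [0.3, 0.0, -0.3]
top 810.5 [[430, 268], [480, 269], [481, 286], [430, 283]]
scene 420.5 [[453, 228], [452, 233], [428, 246], [416, 243], [417, 236], [440, 225]]
[ 0.4361 -0.3786  0.02  ] [[ 0.4191 -0.3145  0.02  ]
 [ 0.4609 -0.3182  0.02  ]
 [ 0.4531 -0.443   0.02  ]
 [ 0.4112 -0.4386  0.02  ]]
shift mm [-389.    14.5    3.3] rot [0.001 0.002 0.058] at [0.438  0.0107 0.1625] F [-1.1  0.5 -0.4] t 9.78
```

```bash
python3 -c "
from h import *
for p in [(416.5,235.5),(440,224.5),(453.5,227.5),(428.5,240)]: print(plane('scene',p,.02).round(4))"
python3 -m pendant '{"xyz":[[-60,14,0],[-120,14,0],[-180,14,0],[-240,14,0],[-300,14,0],[-350,14,0],[-380,14,0],[-389,14,0],[-389,14,0]],"rotation":[[0,0,0.045],[0,0,0.045],[0,0,0.045],[0,0,0.045],[0,0,0.045],[0,0,0.045],[0,0,0.045],[0,0,0.045],[0,0,0.045]]}' | sed -n '2p;4p'; python3 -c "
from h import *
delta((.437,-.378,-.037),down(-.08))"
```

```text
[ 0.4651 -0.3242  0.02  ]
[ 0.4539 -0.4292  0.02  ]
[ 0.4137 -0.4319  0.02  ]
[ 0.4246 -0.3171  0.02  ]
eef_pos: [0.4377, -0.3743, 0.162]
force: [0.2, 1.1, -0.9]
shift mm [ -3.9  -0.4 199. ] rot [-0.    -0.001 -0.002] at [ 0.4377 -0.3743  0.162 ] F [ 0.2  1.1 -0.9] t 10.9
```

```bash
python3 -m pendant '{"xyz":[[-3,0,50],[-3,0,100],[-3,0,140],[-3,0,170],[-3,0,185],[-3,0,194],[-3,0,199],[-3,0,199]],"rotation":[[0,0,0],[0,0,0],[0,0,0],[0,0,0],[0,0,0],[0,0,0],[0,0,0],[0,0,0]]}' | sed -n '2p;4p'
python3 -m pendant '{"xyz":[[0,0,0],[0,0,0],[0,0,0],[0,0,0],[0,0,0],[0,0,0]],"rotation":[[0,0,0],[0,0,0],[0,0,0],[0,0,0],[0,0,0],[0,0,0]]}' -1 60
```

```text
eef_pos: [0.4374, -0.378, -0.036]
force: [0.5, -0.6, -0.2]
t: 12.65
eef_pos: [0.4374, -0.3782, -0.0359]
orientation: [[0.082, 0.997, 0.001], [0.997, -0.082, -0.001], [-0.001, 0.001, -1.0]]
force: [-0.1, 0.5, 5.6]
gripper_width: 0.0384
grasp_force: 63.2
```

```bash
python3 -m pendant '{"xyz":[[0,0,-10],[0,0,-40],[0,0,-90],[0,0,-140],[0,0,-170],[0,0,-170]],"rotation":[[0,0,0],[0,0,0],[0,0,0],[0,0,0],[0,0,0],[0,0,0]]}' | sed -n '2p;4,6p'; python3 -c "
from h import *
delta((.568,.126,.10),down(-.038))"
```

```text
eef_pos: [0.438, -0.3786, 0.1365]
force: [-0.4, -0.2, -1.7]
gripper_width: 0.0387
grasp_force: 62.6
shift mm [513.7  88.1  35.2] rot [ 0.004  0.003 -0.044] at [ 0.438  -0.3786  0.1365] F [-0.4 -0.2 -1.7] t 13.4
```

```bash
python3 -m pendant '{"xyz":[[50,5,0],[110,10,0],[170,20,0],[230,35,0],[290,50,0],[350,65,0],[410,80,0],[460,88,0],[500,88,0],[514,88,0]],"rotation":[[0,0,-0.01],[0,0,-0.02],[0,0,-0.03],[0,0,-0.044],[0,0,-0.044],[0,0,-0.044],[0,0,-0.044],[0,0,-0.044],[0,0,-0.044],[0,0,-0.044]]}' | sed -n '2p;4,6p'; python3 -m pendant '{"xyz":[[0,0,0],[0,0,0]],"rotation":[[0,0,0],[0,0,0]]}' | sed -n '2p;4,6p'; python3 - <<'E'
from h import *
delta((.568,.126,.018),down(-.038))
a=arm.snapshot("scene")[170:340,200:400,::-1]; b=arm.snapshot("top")[170:300,185:345,::-1]
b=cv2.resize(b,(209,170))
cv2.imwrite("pics/p3.png",cv2.resize(np.hstack([a,b]),None,fx=1.95,fy=1.95,interpolation=2))
E
```

```text
eef_pos: [0.5656, 0.1294, 0.1304]
force: [0.4, -1.0, -1.2]
gripper_width: 0.0388
grasp_force: 62.6
eef_pos: [0.5666, 0.1259, 0.1327]
force: [0.3, -0.0, -0.3]
gripper_width: 0.0389
grasp_force: 62.6
shift mm [  0.3   1.4 114.7] rot [-0.001  0.001 -0.001] at [0.5666 0.1259 0.1327] F [ 0.3 -0.  -0.3] t 14.9
```

View pics/p3.png

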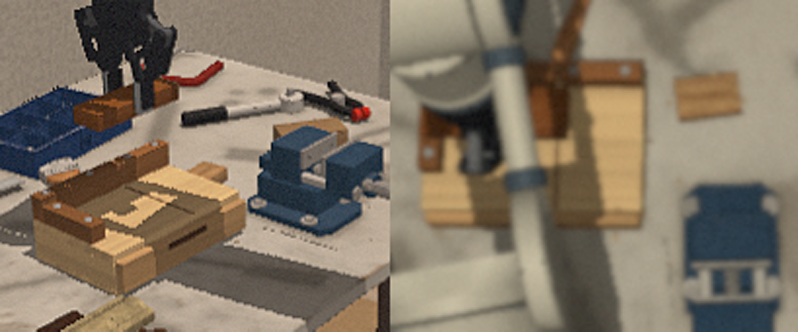

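The left half shows the drawer flush at (185,240). The offcut is held level above the bed at (125,105), gripped near its centre. Lowering now.

```bash
python3 -m pendant '{"xyz":[[0,1,40],[0,1,70],[0,1,95],[0,1,108],[0,1,114],[0,1,115]],"rotation":[[0,0,0],[0,0,0],[0,0,0],[0,0,0],[0,0,0],[0,0,0]]}' | sed -n '2p;4p'; python3 -m pendant '{"xyz":[[0,0,1.5],[0,0,3]],"rotation":[[0,0,0],[0,0,0]]}' | sed -n '2p;4p'
```

```text
eef_pos: [0.5682, 0.1271, 0.0189]
force: [-0.3, -0.5, -0.5]
eef_pos: [0.5684, 0.1274, 0.0161]
force: [0.0, 0.6, -1.2]
```

```bash
python3 -m pendant '{"xyz":[[0,0,1],[0,0,2]],"rotation":[[0,0,0],[0,0,0]]}' | sed -n '2p;4p'; python3 -m pendant '{"xyz":[[2,0,0],[4,0,0],[5,0,0]],"rotation":[[0,0,0],[0,0,0],[0,0,0]]}' | sed -n '2p;4p'
```

```text
eef_pos: [0.568, 0.1274, 0.0141]
force: [-2.7, -0.9, 5.6]
eef_pos: [0.5687, 0.132, 0.0141]
force: [0.1, -3.9, 5.3]
```

```bash
for i in 1 2; do python3 -m pendant '{"xyz":[[1.5,0,0],[3,0,0]],"rotation":[[0,0,0],[0,0,0]]}' | sed -n '2p;4p';done
```

```text
eef_pos: [0.5687, 0.1341, 0.0141]
force: [-0.4, -8.2, 6.7]
eef_pos: [0.5687, 0.134, 0.014]
force: [-2.4, -18.5, 7.7]
```

The offcut is against the stop (y=0.134, close to the predicted 0.136). I'll relax, open the fingers partly, and lift.

```bash
python3 -m pendant '{"xyz":[[-3,0,0],[-3,0,-1],[-3,0,-1],[-3,0,-1],[-3,0,-1]],"rotation":[[0,0,0],[0,0,0],[0,0,0],[0,0,0],[0,0,0]]}' 0.15 | sed -n '2p;4,6p'
python3 -m pendant '{"xyz":[[0,0,-10],[0,0,-40],[0,0,-90],[0,0,-90]],"rotation":[[0,0,0],[0,0,0],[0,0,0],[0,0,0]]}' | sed -n '2p;4,6p'
```

```text
eef_pos: [0.5681, 0.1355, 0.0142]
force: [-0.6, -0.1, -0.1]
gripper_width: 0.0491
grasp_force: 0.0
eef_pos: [0.571, 0.1358, 0.1111]
force: [1.0, 0.1, 0.9]
gripper_width: 0.0492
grasp_force: 0.0
```

```bash
python3 -m pendant '{"xyz":[[0,-30,0],[0,-58,0],[0,-58,0],[0,-58,30],[0,-58,60],[0,-58,82],[0,-58,92],[0,-58,92]],"rotation":[[0,0,0],[0,0,0],[0,0,0],[0,0,0],[0,0,0],[0,0,0],[0,0,0],[0,0,0]]}' -1 60 | sed -n '2p;4p'
python3 -m pendant '{"xyz":[[0,8,0],[0,15,0],[0,22,0],[0,29,0],[0,36,0],[0,42,0],[0,46,0]],"rotation":[[0,0,0],[0,0,0],[0,0,0],[0,0,0],[0,0,0],[0,0,0],[0,0,0]]}' | sed -n '2p;4p'
```

```text
eef_pos: [0.5109, 0.1375, 0.0129]
force: [0.3, -0.4, 0.5]
eef_pos: [0.5565, 0.1357, 0.0122]
force: [-0.6, -0.5, 0.9]
```

```bash
python3 -m pendant '{"xyz":[[0,2,-2],[0,4,-2],[0,6,-2]],"rotation":[[0,0,0],[0,0,0],[0,0,0]]}' | sed -n '2p;4p'
for i in 1 2; do python3 -m pendant '{"xyz":[[0,1.5,0],[0,3,0]],"rotation":[[0,0,0],[0,0,0]]}' | sed -n '2p;4p';done
```

```text
eef_pos: [0.5622, 0.1355, 0.0143]
force: [-0.1, -0.1, -0.5]
eef_pos: [0.5652, 0.1354, 0.0143]
force: [-0.6, -0.7, 0.2]
eef_pos: [0.5655, 0.1354, 0.0139]
force: [-14.3, 0.2, 5.4]
```

```bash
python3 -m pendant '{"xyz":[[0,-4,0],[0,-25,-20],[0,-50,-60],[0,-60,-100],[0,-60,-120]],"rotation":[[0,0,0],[0,0,0],[0,0,0],[0,0,0],[0,0,0]]}' | sed -n '2p;4p'
cat >> h.py <<'E'
def tilt(): return down(-.038)@Ro.from_rotvec([-np.pi/4,0,0]).as_matrix()
def tipgoal(back,off=.005):
    R=tilt(); return np.array([.5805,.1355,.070])+off*R[:,1]+(.038-back)*R[:,2]
E
python3 -c "
from h import *
print(tilt().round(3)); print(tipgoal(.05)); delta(tipgoal(.05),tilt())"
```

```text
eef_pos: [0.5092, 0.1378, 0.1375]
force: [-0.2, 0.5, 0.3]
[[ 0.038  0.707  0.707]
 [ 0.999 -0.027 -0.027]
 [ 0.     0.707 -0.707]]
[0.57555383 0.13568805 0.08202082]
shift mm [ 0.3 66.1 55.8] rot [-0.78  -0.001 -0.   ] at [0.5092 0.1378 0.1375] F [-0.2  0.5  0.3] t 21.62
```

```bash
python3 -m pendant '{"xyz":[[0,0,0],[0,5,0],[0,15,5],[0,30,15],[0,50,35],[0,66,50],[0,66,55],[0,66,55]],"rotation":[[-0.18,0,0],[-0.36,0,0],[-0.54,0,0],[-0.7,0,0],[-0.78,0,0],[-0.785,0,0],[-0.785,0,0],[-0.785,0,0]]}' | sed -n '2,4p'; python3 - <<'E'
from h import *
def proj(n,X):
    m=arm.camera_model(n); c=m['R']@np.array(X)+m['t']; u=c[:2]/c[2]; u=u*(1+m['k1']*(u@u)); return np.array([u[0]*m['fx']+m['cx'],u[1]*m['fy']+m['cy']])
delta(tipgoal(0),tilt())
s=arm.sense(); R=np.array(s['orientation']); 
a=arm.snapshot("scene")[190:330,205:365,::-1]
f=lambda X:((proj('scene',X)-[205,190])*4).round()
print("tool-hyp",f(s['eef_pos']-.038*R[:,2]),"world-z hyp",f(s['eef_pos']+[0,0,.038]),"edge",f((.5805,.1355,.07)))
cv2.imwrite("pics/p4.png",cv2.resize(a,None,fx=4,fy=4,interpolation=2))
E
```

```text
eef_pos: [0.574, 0.1349, 0.0789]
orientation: [[0.038, 0.708, 0.705], [0.999, -0.027, -0.027], [-0.0, 0.706, -0.708]]
force: [0.2, 0.1, -0.1]
shift mm [ 0.9  3.3 48.9] rot [-0.002  0.001  0.   ] at [0.574  0.1349 0.0789] F [ 0.2  0.1 -0.1] t 22.62
tool-hyp [265. 268.] world-z hyp [229. 236.] edge [225. 312.]
```

View pics/p4.png

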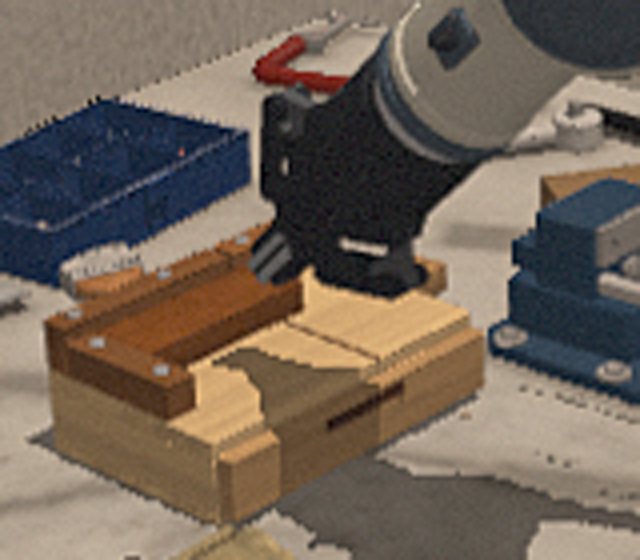

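The tip appears at about (265,272), which fits an offset along the tool axis. The offcut lies flat against the fence and stop. The knuckle is clear of the bed, so I'll advance along the diagonal.

```bash
python3 -m pendant '{"xyz":[[1,2,8],[1,3,18],[1,3,28],[1,3,36],[1,3,42],[1,3,44]],"rotation":[[0,0,0],[0,0,0],[0,0,0],[0,0,0],[0,0,0],[0,0,0]]}' | sed -n '2,4p'
python3 -m pendant '{"xyz":[[0,0,1],[0,0,2],[0,0,2]],"rotation":[[0,0,0],[0,0,0],[0,0,0]]}' | sed -n '2p;4p'
```

```text
eef_pos: [0.6074, 0.1346, 0.0496]
orientation: [[0.038, 0.707, 0.706], [0.999, -0.027, -0.027], [-0.0, 0.706, -0.708]]
force: [-0.6, -0.1, -0.3]
eef_pos: [0.6088, 0.1348, 0.0491]
force: [0.2, -0.5, 0.3]
```

```bash
for i in 1 2; do python3 -m pendant '{"xyz":[[0,0,1],[0,0,2],[0,0,2]],"rotation":[[0,0,0],[0,0,0],[0,0,0]]}' | sed -n '2p;4p';done; python3 -c "
from h import *
delta(tipgoal(0),tilt())"
```

```text
eef_pos: [0.6102, 0.1347, 0.0473]
force: [-0.2, -0.3, 0.5]
eef_pos: [0.611, 0.1347, 0.0468]
force: [-22.3, -1.1, 12.0]
shift mm [-0.3 -0.2  0. ] rot [-0.001  0.    -0.   ] at [0.611  0.1347 0.0468] F [-22.3  -1.1  12. ] t 24.55
```

Contact is exactly where predicted, with about 22 N on the fence and 12 N on the bed. I'll add a little more down force, let it settle, and check.

```bash
python3 -m pendant '{"xyz":[[0,-0.7,0.7],[0,-0.7,0.7],[0,-0.7,0.7],[0,-0.7,0.7],[0,-0.7,0.7],[0,-0.7,0.7]],"rotation":[[0,0,0],[0,0,0],[0,0,0],[0,0,0],[0,0,0],[0,0,0]]}' | sed -n '2p;4p'; python3 - <<'E'
from h import *
a=arm.snapshot("scene")[190:330,205:365,::-1]
cv2.imwrite("pics/p5.png",cv2.resize(a,None,fx=4,fy=4,interpolation=2))
E
```

```text
eef_pos: [0.6126, 0.1351, 0.0475]
force: [-4.8, 0.6, 5.8]
```

View pics/p5.png

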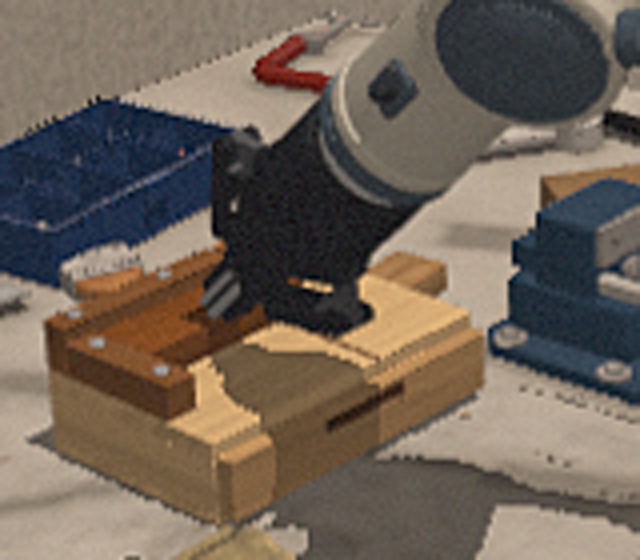

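The offcut is still flush in the corner and the drawer is home, with the fingertips on its near edge at (225,300). The force fell after a small slip, so I'll press again and watch it.

```bash
for i in 1 2; do python3 -m pendant '{"xyz":[[0,0,1],[0,0,1],[0,0,1],[0,0,1]],"rotation":[[0,0,0],[0,0,0],[0,0,0],[0,0,0]]}' | sed -n '2p;4p'; done
```

```text
eef_pos: [0.6137, 0.1351, 0.0474]
force: [-5.2, 0.1, 7.8]
eef_pos: [0.6147, 0.1353, 0.0474]
force: [-5.5, 0.1, 9.3]
```

The tip has slid onto the top face. I'll back off and re-aim lower, so the edge meets the middle of the fingertips.

```bash
python3 -m pendant '{"xyz":[[0,0,-5],[0,0,-12],[0,-6,-14],[0,-10,-14],[0,-10,-14]],"rotation":[[0,0,0],[0,0,0],[0,0,0],[0,0,0],[0,0,0]]}' | sed -n '2p;4p'; python3 - <<'E'
from h import *
delta(tipgoal(0,-.002),tilt())
im=arm.snapshot("scene")[:,:,::-1]; a=im[190:330,205:365]
cv2.imwrite("pics/p6.png",cv2.resize(a,None,fx=5,fy=5,interpolation=2)[:,:])
E
```

```text
eef_pos: [0.5954, 0.1351, 0.0454]
force: [1.6, -0.0, -0.3]
shift mm [-0.2  4.8 10. ] rot [-0.002  0.     0.   ] at [0.5954 0.1351 0.0454] F [ 1.6 -0.  -0.3] t 26.98
```

```bash
python3 -c "
import cv2;a=cv2.imread('pics/p6.png');cv2.imwrite('pics/p6c.png',a[150:500,0:500])"
```

```text
(no output)
```

View pics/p6c.png

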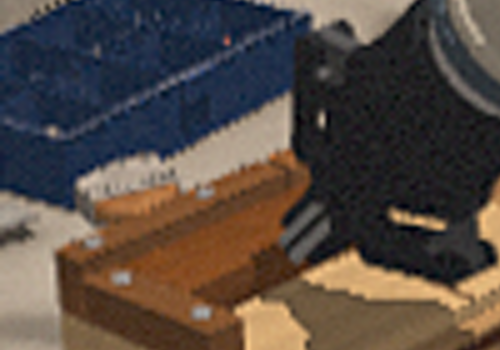

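The offcut is still in its corner with the fingertips off it at (305,235). Pressing again, with the edge near the centre line.

```bash
python3 -m pendant '{"xyz":[[0,5,0],[0,5,4],[0,5,7],[0,5,9],[0,5,9]],"rotation":[[0,0,0],[0,0,0],[0,0,0],[0,0,0],[0,0,0]]}' | sed -n '2p;4p'; for i in 1 2; do python3 -m pendant '{"xyz":[[0,0,1],[0,0,1.5]],"rotation":[[0,0,0],[0,0,0]]}' | sed -n '2p;4p';done
```

```text
eef_pos: [0.6059, 0.1347, 0.0432]
force: [-0.7, 1.1, 1.0]
eef_pos: [0.6067, 0.1348, 0.0429]
force: [-15.5, -0.7, 8.1]
eef_pos: [0.6072, 0.1348, 0.0426]
force: [-36.1, -1.9, 21.7]
```

```bash
python3 -m pendant '{"xyz":[[0,0,-0.8],[0,0,-0.8],[0,0,-0.8],[0,0,-0.8]],"rotation":[[0,0,0],[0,0,0],[0,0,0],[0,0,0]]}' | sed -n '2p;4p'; python3 -m pendant '{"xyz":[[0,0,0],[0,0,0],[0,0,0],[0,0,0],[0,0,0],[0,0,0],[0,0,0],[0,0,0]],"rotation":[[0,0,0],[0,0,0],[0,0,0],[0,0,0],[0,0,0],[0,0,0],[0,0,0],[0,0,0]]}' | sed -n '1,4p'
```

```text
eef_pos: [0.6069, 0.1348, 0.0429]
force: [-19.4, -2.2, 11.9]
t: 29.65
eef_pos: [0.6069, 0.1348, 0.0428]
orientation: [[0.039, 0.707, 0.706], [0.999, -0.027, -0.027], [0.0, 0.706, -0.708]]
force: [-19.6, -1.3, 11.0]
```

```bash
python3 -c "
from bench import arm
print(arm.sign_off())"
```

```text
the job is handed in; nothing more can be done
None
```

The job is handed in at about 29.7 s: the drawer is pushed home, and the long offcut lies in the corner against fence and stop, held there by the fingertips with about 20 N towards the fence and 11 N down (wrist-sensor readings; the verdict was not shown).

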